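# Tip the spare battery out of its organiser bin

### The job

Find the organiser bin that holds the battery, lift it straight up out of the frame by its pull tab, keeping it level until it is clear, and then tip it over the square metal parts tray so that the battery rolls out into the tray. Finally set the empty bin down upright on the bare worktop, and leave the other bin in its place.

Things in the scene. Friction and masses are not known exactly. Their poses are not given: they have to be found in the camera images.
- bin: Grey plastic scoop bin with the battery: 96 mm long (x), 66 wide (y), walls 42 high, about 100 g, in a cell of the frame. Origin: centre of its underside, z up. Pull tab on the back (+x) wall: 10 mm thick (x), 30 wide (y), centred at x +43, y 0, free from z 42 to its top at z 78; pinch it front to back from above. Inside, a 25 degree ramp rises to the low front lip at x -48, z 34.
- other_bin: The other bin, same shape and axes, 73 mm beside the first; holds a 12 x 45 mm steel dowel pin; stays put. Either bin may be in either cell of the fixed grey organiser frame: 107 x 150 mm, walls 36 mm high, cell floors 6 mm above the worktop, cells with 1.5 mm play round each bin.
- battery_mid (a point): Middle of the battery: green and white, 50 mm long, 17 mm across, lying along the bin's y in the flat pocket at the bin's back (x +20 to +45 mm). It rolls easily and leaves over the front (-x) lip when the bin is tipped front down by 40 to 50 degrees or more.
- tray: Fixed square metal tray with black rubber mat, 160 x 160 mm outside, walls 30 mm high, 4 mm thick, mat 8 mm above the worktop. Origin: centre of its underside; x, y along its sides, z up. It stands left or right of the organiser; the worktop between them, about y = 0 at x = 0.48 m, is free, at least 110 mm wide.
There are look-alikes about, which are no part of the job. What is shaped like the bin but pink is not meant.

How it is judged:
On the way, in this order (a step that is already met when the one before it is completed fails the run):
1. the bin is lifted clear of the frame, level, with the battery still in it (height (world z) of bin above 0.04 m and angle between bin's own z axis and vertical below 0.26 rad and z of battery_mid in the frame of bin between 0 and 0.04 m and horizontal distance between battery_mid and bin below 0.06 m), for 0.2 s.
2. the bin is tipped over the tray (angle between bin's own z axis and vertical above 0.45 rad and horizontal distance between bin and tray below 0.2 m and height (world z) of bin above 0.02 m), for 0.1 s.
At the end, for the whole second after the job is handed in: The battery lies in the tray, within its walls; the empty bin stands upright (within 6 degrees) and still, flat on the worktop itself; the other bin is within 20 mm of where it stood (x of battery_mid in the frame of tray between -0.076 and 0.076 m and y of battery_mid in the frame of tray between -0.076 and 0.076 m and height (world z) of battery_mid below 0.03 m and height (world z) of bin below 0.004 m and angle between bin's own z axis and vertical below 0.1 rad and linear speed of bin below 0.03 m/s and distance of other_bin from where it was at the start of the episode below 0.02 m); the robot touches nothing.
It fails at once if the other bin is pulled up or shifted (over 20 mm) or tipped (over 17 degrees) (distance of other_bin from where it was at the start of the episode above 0.02 m or angle between other_bin's own z axis and vertical above 0.3 rad).
It also fails if it takes over 46 s, if anything falls off the work surface, if the arm or the gripper's body presses on something with over 40 N, if the wrist force passes 120 N, or if a joint passes its speed limit or range.

### The arm

A 6-joint arm with a two-finger parallel gripper is mounted at the origin on a cart in front of the work surface, level with it; the furniture and walls round the work are solid. World frame = base frame: x ahead of the robot, y to its left, z up, the work surface at z = 0. Lengths are in m, angles in rad, forces in N, time in s.
With the tool pointing down it reaches from about 0.375 to 0.975 m from the base axis. Payload 3.8 kg.
Tool frame: the origin (TCP) lies on the centre line of the jaws, within the pads' length; the fingertips stand 14 mm ahead of it and the grasp point (between the pads) lies 5 mm behind it; z points along the fingers, y is the line along which they close (so a half turn about z gives the same grasp; the last joint's range is limited). The gripper opens to 85 mm and grips with 20 to 120 N. Pads are 22 mm wide; open, the fingers measure 114 mm over their backs; the gripper's body (76 mm by 85 mm) begins 54 mm behind the grasp point. The pads swing forward as they close: fully open they stand 13 mm farther back than shut.
Start: joints at [-1.144, 0.264, 1.604, -0, 1.274, -0.037], TCP at [0.302, -0.604, 0.245] pointing down, gripper open.
Joint ranges: [-2.63, 2.63], [-0.94, 2.18], [0.31, 2.57], [-1.31, 4.45], [0, 2.66], [-2.55, 2.55]. Speed limits (rad/s): [2.57, 2.57, 3.14, 3.14, 3.14, 3.14].

### API

Orientations are given as a rotation vector (axis times angle).
In Python, from workcell import bot, eyes, spot_in gives the robot as it stands.
- The arm moves only by the tool carry_out, never from a script. Its argument "series" is text: rows parted by semicolons, each of 4 numbers parted by spaces: the shift along the world's x, y, z in m, then the turn about the world's z in degrees. In form: tx ty tz roll; .... A call has 1 to 20 rows; each row shifts and turns the commanded pose from where the row before left it; what a row does not reach is not made up. A row lasts 1/8 s, in which the tool goes at most 62.5 mm and 10.7 degrees, less where a joint would pass 70% of its speed; a pose out of reach is approached as far as the arm can. A call is refused whole if a number of a shift passes 0.0625 or a number of a turn 10.7, either way. A call with a gripper value outside its range is refused whole. "jaw" is the gripper command: -1 is shut, 1 is fully open, values between are in proportion, set as the call begins (left out, the last holds). The fingers move at their own pace and stop on an object; "grip_force" is the grip in N (left out, the last holds). Time passes only in rows, so rows that do not move let the fingers close. It gives the time, the measured TCP pose, the force, the opening and the grip force at its end, in the units of the state.
- bot.read_state(): the state, without advancing time (a new reading comes with each control period).
- eyes.read_camera(name): name is "scene" or "top" or "wrist"; returns (picture, depth): 420x560x3 uint8, blue, green, red; 420x560 float32, m along the optical axis (not along the pixel's ray), 0 where there is no reading.
- eyes.get_calibration(name): a dict with "K" (3x3 intrinsics, pixels), "position" and "rotation" of the camera in the world; the wrist camera has in their place "T_tool_cam" (4x4, takes a point from camera to tool coordinates, whose origin is the TCP and whose axes are the flange's). Camera axes: x right, y down, z forward; pixel columns grow to the right and rows downward; lengths in m; the calibration is good to about 2 mm. The wrist camera is an equidistant fisheye: a pixel r from the principal point sees the ray r / f radians off the axis. A picture is of the moment at which its call begins: read the wrist's pose just before it. get_calibration takes no time and is no camera call.
- bot.finish_job(): hands the job in; it is judged then, once.
Trained networks look in the newest picture that a camera, given by its name, has taken for a name from the list of things; names that differ only in an ending like _2 or _b are one class to them, and where a whole thing is asked for, a point or a joint stands for the part that bears it (a point fixed in the world has none). Each returns a list of dicts, best first, with "score" (0 to 1); they miss things now and then, are a little off and sometimes report something else, mostly with a low value. They report only what shows in the picture. A call takes as long as a camera call. They do not tell look-alikes from the thing itself.
- spot_in(camera, target): "rect" ([centre column, centre row, width, height] in pixels, round what is visible of it).
The state is a dict: "time": time; "q": joint angles; "joint_vel": joint speeds; "joint_torque": joint torques, N m; "tool_pos": TCP position; "tcp_rot": TCP orientation; "wrist_force": force on the tool from outside, world axes, zero at the start; "torque": the same for the moment, N m; "width": opening from 0.0 (shut) to 1.0 (fully open); "grip_force": force on a finger pad.
Only numpy, scipy, OpenCV 4.12 (cv2) and the standard library are available. Lean on these libraries where they do the work, as an engineer would, in place of code of your own. Each camera call takes 0.05 s, during which the arm holds its last target. There are 200 camera calls.

## Working session

There is one attempt and no reset: what is moved stays moved. The work goes in short steps, Python scripts to look and compute and a tool call to move; the robot and the scene stay as the last step left them, time stands still between calls to the robot, and variables do not carry over. Pictures are saved under pics/ and viewed, at most 10 in all, crops included, and the job is handed in when it is done.

Besides the shell and the picture viewer there is one more tool, called in YAML: its name, and indented under it one key for each argument. carry_out: Moves the arm, as the interface text tells. Its arguments: {"type":"object","properties":{"series":{"type":"string"},"jaw":{"type":"number"},"grip_force":{"type":"number"}},"required":["series"]}

```bash
mkdir -p pics; ls; cat > h.py <<'E'
import numpy as np, cv2
from workcell import bot, eyes, spot_in
def pts(name):
    im,d=eyes.read_camera(name); c=eyes.get_calibration(name); K=np.array(c["K"]);R=np.array(c["rotation"]);p=np.array(c["position"])
    v,u=np.mgrid[:d.shape[0],:d.shape[1]]
    P=np.stack([(u-K[0,2])/K[0,0]*d,(v-K[1,2])/K[1,1]*d,d],-1)@R.T+p
    P[d==0]=np.nan
    return im,d,P
E
python3 - <<'E'
from h import *
print(bot.read_state())
for n in("top","scene"):
    im,d,P=pts(n); cv2.imwrite(f"pics/{n}.png",im); np.save(f"{n}.npy",P)
    for t in("bin","tray","battery_mid"):
        for o in spot_in(n,t)[:5]:
            u,v=int(o["rect"][0]),int(o["rect"][1]); print(n,t,np.round(o["score"],2),np.round(o["rect"]),np.round(P[min(v,419),min(u,559)],3))
E
```

```text
pics
{'time': 0.0, 'q': array([-1.14391953e+00,  2.64785837e-01,  1.60538360e+00,  1.04671075e-05,
        1.27370309e+00, -3.68512338e-02]), 'joint_vel': array([-0.00158643,  0.00036821, -0.00047866, -0.0007482 , -0.00140024,
        0.00055869]), 'joint_torque': array([-2.71282719e-03, -5.15113592e+01, -3.67312503e+01, -3.02959470e-04,
        1.29491184e-02,  9.79857816e-06]), 'tool_pos': array([ 0.30165615, -0.60305594,  0.24393479]), 'tcp_rot': array([-3.05534519e+00, -7.21393903e-01,  6.78064660e-04]), 'wrist_force': array([ 0.00522222,  0.75153195, -0.51485096]), 'torque': array([ 0.0141314 , -0.01227422,  0.01829612]), 'grip_force': 0.0, 'width': 1.0023811381541465}Traceback (most recent call last):
  File "<stdin>", line 4, in <module>
  File "h.py", line 6, in pts
    P=np.stack([(u-K[0,2])/K[0,0]*d,(v-K[1,2])/K[1,1]*d,d],-1)@R.T+p
      ~~~~~~~~~~~~~~~~~~~~~~~~~~~~~~~~~~~~~~~~~~~~~~~~~~~~~~~~~~~~^~
ValueError: operands could not be broadcast together with shapes (420,560) (3,)
```

```bash
sed -i 's/R=np.array(c\["rotation"\])/R=cv2.Rodrigues(np.array(c["rotation"],float))[0] if np.size(c["rotation"])==3 else np.array(c["rotation"])/' h.py
python3 - <<'E'
from h import *
for n in("top","scene"):
    im,d,P=pts(n); cv2.imwrite(f"pics/{n}.png",im); np.save(f"{n}.npy",P)
    for t in("bin","tray","battery_mid"):
        for o in spot_in(n,t)[:5]:
            u,v=int(o["rect"][0]),int(o["rect"][1]); print(n,t,np.round(o["score"],2),np.round(o["rect"]),np.round(P[min(v,419),min(u,559)],3))
E
```

```text
top bin 0.81 [215. 178.  39.  58.] [0.55  0.15  0.012]
top bin 0.62 [189. 260.  61.  47.] [0.368 0.203 0.015]
top tray 0.97 [365. 178.  87.  84.] [ 0.544 -0.189  0.01 ]
scene bin 0.94 [203. 242.  51.  46.] [0.575 0.121 0.021]
scene bin 0.83 [230. 302.  53.  55.] [0.337 0.24  0.065]
scene tray 0.57 [302. 205.  84.  56.] [ 0.546 -0.179  0.01 ]
scene battery_mid 0.73 [303. 206.  85.  58.] [ 0.54  -0.181  0.008]
```

View pics/top.png

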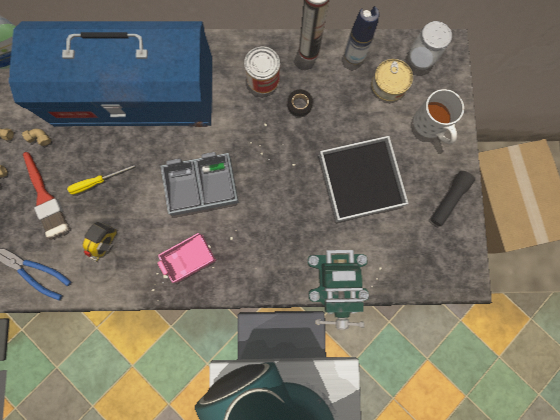

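View pics/scene.png

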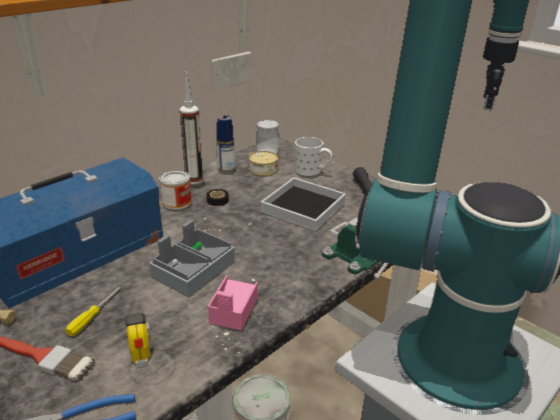

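The top view shows the grey organiser at about (200,182). Its left bin, at (180,187), holds grey steel. Its right bin, at (216,178), shows green at (213,167). The pink look-alike is at (187,259), the tray at (364,178), and a vise stands at (340,280). The right-cell bin fits the description, and I'll confirm it with a crop while measuring.

```bash
python3 - <<'E'
from h import *
P=np.load("top.npy"); S=np.load("scene.npy"); im=cv2.imread("pics/top.png")
a=cv2.resize(im[140:225,150:250],None,fx=5,fy=5,interpolation=cv2.INTER_CUBIC)
s=cv2.imread("pics/scene.png"); b=cv2.resize(s[215:300,140:190+60][:, :60],(300,425),interpolation=cv2.INTER_CUBIC)
b=cv2.resize(s[215:300,145:245],(290,425*290//500)); c=np.zeros((425,290,3),np.uint8); c[:b.shape[0]]=b
cv2.imwrite("pics/crop.png",np.hstack([a,c]))
def sel(Q,x0,x1,y0,y1,z0,z1):
    q=Q.reshape(-1,3); m=(q[:,0]>x0)&(q[:,0]<x1)&(q[:,1]>y0)&(q[:,1]<y1)&(q[:,2]>z0)&(q[:,2]<z1); return q[m]
for nm,Q in(("top",P),("scene",S)):
    for lab,a in(("org rim",(.44,.66,.07,.30,.03,.055)),("tray rim",(.42,.68,-.32,-.08,.022,.036)),("tray all",(.42,.68,-.32,-.08,.005,.036))):
        q=sel(Q,*a); r=cv2.minAreaRect(q[:,:2].astype(np.float32)*1000); print(nm,lab,len(q),np.round(r[0]),np.round(r[1]),round(r[2],1),np.round(q[:,2].max(),3))
    q=sel(Q,.5,.66,.07,.30,.068,.1); 
    if len(q)>3:
        _,l,cen=cv2.kmeans(q[:,:2].astype(np.float32),2,None,(3,50,1e-6),5,0)
        for i in(0,1):
            w=q[l.ravel()==i]; print(nm,"tab",len(w),np.round(w.mean(0),4),np.round(w.min(0),3),np.round(w.max(0),3),[np.round(t,1) for t in cv2.minAreaRect(w[:,:2].astype(np.float32)*1000)])
E
```

```text
top org rim 1674 [532. 181.] [110. 151.] 10.4 0.055
top tray rim 800 [ 562. -218.] [185. 241.] 12.8 0.036
top tray all 5291 [ 543. -211.] [256. 237.] 4.8 0.036
top tab 97 [0.5657 0.2231 0.0812] [0.561 0.209 0.069] [0.574 0.239 0.089] [array([567.1, 223.6]), array([10.3, 29.3]), np.float64(12.8)]
top tab 95 [0.5789 0.1515 0.081 ] [0.573 0.137 0.068] [0.586 0.166 0.087] [array([580. , 151.8]), array([ 9.7, 29.4]), np.float64(10.4)]
scene org rim 1858 [531. 182.] [111. 153.] 10.3 0.055
scene tray rim 833 [ 561. -217.] [186. 245.] 13.0 0.036
scene tray all 2825 [ 551. -202.] [257. 237.] 0.5 0.036
scene tab 105 [0.5774 0.1552 0.0791] [0.572 0.138 0.069] [0.585 0.169 0.088] [array([578.8, 153.5]), array([10.9, 31.3]), np.float64(7.6)]
scene tab 116 [0.5642 0.2264 0.0789] [0.56  0.209 0.068] [0.575 0.24  0.087] [array([565.9, 224.7]), array([12.1, 31.1]), np.float64(16.2)]
```

View pics/crop.png

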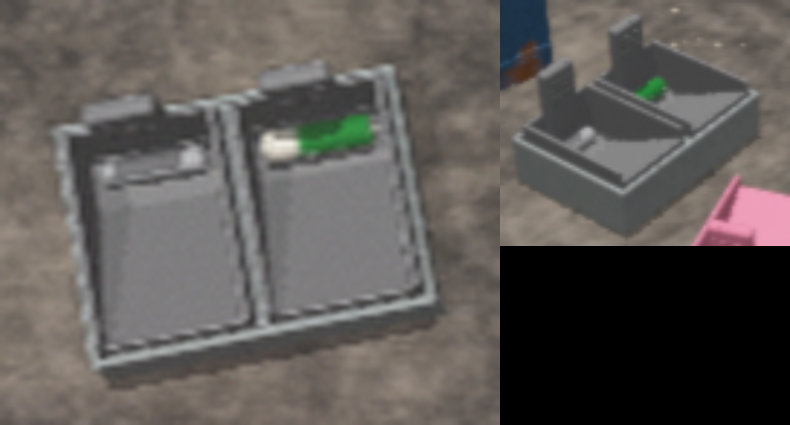

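The crop confirms it. The right-cell bin holds the green and white battery (crop 265–370, 135), and the left bin holds the grey steel pin (crop 100–200, 165). The tab is near (0.580, 0.153) with a yaw of about 10.4°. I'll move above it now.

carry_out:
  series: "0.0174 0.0472 0 4.6; 0.0174 0.0472 0 4.6; 0.0174 0.0472 0 4.6; 0.0174 0.0472 0 4.6; 0.0174 0.0472 0 4.6; 0.0174 0.0472 0 4.6; 0.0174 0.0472 0 4.6; 0.0174 0.0472 0 4.6; 0.0174 0.0472 0 4.6; 0.0174 0.0472 0 4.6; 0.0174 0.0472 0 4.6; 0.0174 0.0472 0 4.6; 0.0174 0.0472 0 4.6; 0.0174 0.0472 0 4.6; 0.0174 0.0472 0 4.6; 0.0174 0.0472 0 4.6; 0 0 -0.05 0; 0 0 -0.03 0; 0 0 0 0"
  jaw: 0.0
  grip_force: 60

```text
time: 2.82
tool_pos: [0.5779, 0.1512, 0.162]
tcp_rot: [-2.013, -2.407, 0.008]
wrist_force: [-0.2, -0.4, -0.7]
width: 0.498
grip_force: 0.0
```

```bash
cat >> h.py <<'E'
def yaw(rv):
    y=cv2.Rodrigues(np.array(rv,float))[0][:,1]; return np.degrees(np.arctan2(y[1],y[0]))
E
python3 - <<'E'
from h import *
s=bot.read_state(); print(s["time"],s["tool_pos"],yaw(s["tcp_rot"]),s["wrist_force"],s["width"],s["q"])
im=cv2.imread("pics/top.png"); P=np.load("top.npy")
m=((im.max(2)<45)&(np.abs(P[...,2]-.009)<.008)).astype(np.uint8); m[:, :310]=0; m[:, 412:]=0; m[:130]=0; m[225:]=0
m=cv2.morphologyEx(m,cv2.MORPH_OPEN,np.ones((3,3)))
n,l,st,_=cv2.connectedComponentsWithStats(m); i=1+st[1:,4].argmax(); q=P[l==i]
r=cv2.minAreaRect((q[:,:2]*1000).astype(np.float32)); print(st[i],r,q[:,2].mean())
m2=(P[...,2]>.02)&(P[...,2]<.035)&(P[...,0]>.44)&(P[...,0]<.65)&(P[...,1]<-.08)&(P[...,1]>-.29)
n,l,st,_=cv2.connectedComponentsWithStats(m2.astype(np.uint8)); i=1+st[1:,4].argmax(); print(st[i],cv2.minAreaRect((P[l==i][:,:2]*1000).astype(np.float32)))
E
```

```text
2.825 [0.57785808 0.15123658 0.16202607] 10.19648970190323 [-0.19686877 -0.44435667 -0.67548321] 0.4981565330897269 [2.14278716e-01 1.87832126e-01 1.85575047e+00 1.69566681e-06
 1.10476989e+00 3.63148072e-02]Traceback (most recent call last):
  File "<stdin>", line 6, in <module>
ValueError: attempt to get argmax of an empty sequence
```

carry_out:
  series: "0.002 0.0015 -0.05 0; 0 0 -0.03 0; 0 0 -0.016 0; 0 0 0 0; 0 0 0 0"

```text
time: 3.45
tool_pos: [0.584, 0.1533, 0.0714]
tcp_rot: [2.015, 2.408, 0.004]
wrist_force: [-0.2, -0.6, 0.4]
width: 0.5
grip_force: 0.0
```

```bash
python3 - <<'E'
from h import *
s=bot.read_state(); print(s["time"],s["tool_pos"],yaw(s["tcp_rot"]),s["wrist_force"])
P=np.load("top.npy")
w=P[120:232,305:418].reshape(-1,3)
for z0,z1 in((.003,.014),(.02,.04)):
    q=w[(w[:,2]>z0)&(w[:,2]<z1)]; print(len(q),np.round(np.median(q,0),3))
m2=np.zeros(P.shape[:2],np.uint8); m2[120:232,305:418]=(P[120:232,305:418,2]>.02)&(P[120:232,305:418,2]<.04)
n,l,st,_=cv2.connectedComponentsWithStats(m2)
for i in range(1,n):
    if st[i,4]>30: print(st[i],cv2.minAreaRect((P[l==i][:,:2]*1000).astype(np.float32)))
im,d=eyes.read_camera("wrist"); cv2.imwrite("pics/w1.png",im)
E
```

```text
3.45 [0.58401134 0.15327366 0.07136154] 10.163816406439645 [-0.20464598 -0.60163921  0.42211372]
4784 [ 0.543 -0.183  0.008]
840 [ 0.551 -0.191  0.032]
[320 136  89  85 833] ((541.6009521484375, -182.14768981933594), (160.94192504882812, 161.95748901367188), 12.377223014831543)
```

View pics/w1.png

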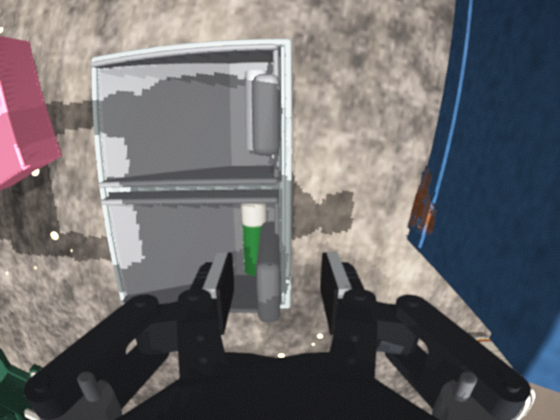

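The tab (268,285) stands between the open fingers (inner faces at columns 232 and 322), with the battery below at (252,240). I'll nudge back 3.5 mm, lower 5 mm, and close.

carry_out:
  series: "-0.0034 -0.0006 -0.005 0; 0 0 0 0"

```text
time: 3.75
tool_pos: [0.5785, 0.1523, 0.0643]
tcp_rot: [-2.016, -2.41, 0.0]
wrist_force: [0.4, 0.2, -0.3]
width: 0.501
grip_force: 0.0
```

carry_out:
  series: "0 0 0 0; 0 0 0 0; 0 0 0 0; 0 0 0 0; 0 0 0 0"
  jaw: -1
  grip_force: 60

```text
time: 4.38
tool_pos: [0.5791, 0.1524, 0.0644]
tcp_rot: [2.016, 2.41, 0.0]
wrist_force: [-0.1, 0.9, 0.6]
width: 0.109
grip_force: 60.5
```

carry_out:
  series: "0 0 0.004 0; 0 0 0.008 0; 0 0 0.01 0; 0 0 0.012 0; 0 0 0.014 0; 0 0 0.014 0; 0 0 0.014 0; 0 0 0.012 0; 0 0 0.008 0; 0 0 0.004 0; 0 0 0 0; 0 0 0 0; 0 0 0 0"

```text
time: 6.0
tool_pos: [0.5786, 0.1523, 0.1637]
tcp_rot: [-2.015, -2.409, 0.001]
wrist_force: [1.1, 0.7, -0.4]
width: 0.104
grip_force: 60.2
```

```bash
python3 - <<'E'
from h import *
s=bot.read_state(); print(s["time"],s["tool_pos"],yaw(s["tcp_rot"]),s["wrist_force"],s["width"],s["grip_force"])
im,d=eyes.read_camera("scene"); w,_=eyes.read_camera("wrist")
a=cv2.resize(im[150:310,120:280],(400,400)); cv2.imwrite("pics/l1.png",np.hstack([a,cv2.resize(w,(400,300))[:, :] if 0 else cv2.copyMakeBorder(cv2.resize(w,(400,300)),0,100,0,0,cv2.BORDER_CONSTANT)]))
E
```

```text
6.0 [0.57858765 0.15234241 0.16365915] 10.174036264083355 [ 1.1052319   0.70167186 -0.37280681] 0.10432165258168209 60.235633850097656
```

View pics/l1.png

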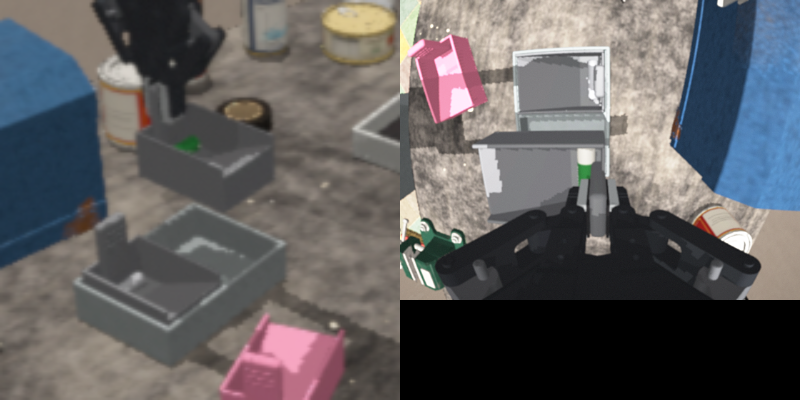

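The bin hangs level with the battery in its pocket (scene crop, bin at 205,155 and battery at 188,145; wrist view, battery at 585,165). The other bin is still in its cell. I'll carry the bin over the tray with its front facing −y.

carry_out:
  series: "-0.0041 -0.0234 0 7.7; -0.0041 -0.0234 0 7.7; -0.0041 -0.0234 0 7.7; -0.0041 -0.0234 0 7.7; -0.0041 -0.0234 0 7.7; -0.0041 -0.0234 0 7.7; -0.0041 -0.0234 0 7.7; -0.0041 -0.0234 0 7.7; -0.0041 -0.0234 0 7.7; -0.0041 -0.0234 0 7.7; -0.0041 -0.0234 0 7.7; -0.0041 -0.0234 0 7.7; 0 0 0 0; 0 0 -0.02 0; 0 0 -0.02 0; 0 0 0 0"

```text
time: 8.1
tool_pos: [0.5281, -0.1271, 0.1223]
tcp_rot: [0.342, -3.119, -0.003]
wrist_force: [0.0, 0.2, -1.2]
width: 0.106
grip_force: 60.1
```

```bash
python3 - <<'E'
from h import *
s=bot.read_state(); print(s["time"],s["tool_pos"],yaw(s["tcp_rot"]),s["wrist_force"],s["width"],s["grip_force"],s["q"][5])
E
```

```text
8.1 [ 0.52811593 -0.12711659  0.12233863] 102.50262262493442 [ 0.00279845  0.22620551 -1.20658733] 0.10619306969213244 60.140966176986694 -2.071600141913912
```

carry_out:
  series: "0.001 0 -0.016 0; 0 0 -0.016 0; 0 0 -0.012 0; 0 0 -0.006 0; 0 0 -0.004 0; 0 0 -0.002 0; 0 0 0 0"

```text
time: 8.98
tool_pos: [0.531, -0.1285, 0.0685]
tcp_rot: [-0.344, 3.122, -0.0]
wrist_force: [-0.5, 0.9, -1.2]
width: 0.104
grip_force: 60.2
```

carry_out:
  series: "0 0 -0.0015 0; 0 0 0 0"

```text
time: 9.22
tool_pos: [0.5308, -0.1284, 0.0669]
tcp_rot: [-0.344, 3.122, -0.0]
wrist_force: [-0.2, -0.2, -1.5]
width: 0.107
grip_force: 60.2
```

carry_out:
  series: "0 0 0 0; 0 0 0 0; 0 0 0 0; 0 0 0 0"
  jaw: 0.25

```text
time: 9.72
tool_pos: [0.5308, -0.1284, 0.0669]
tcp_rot: [-0.344, 3.123, -0.0]
wrist_force: [0.0, -0.1, 0.1]
width: 0.623
grip_force: 0.0
```

carry_out:
  series: "0 0 0.003 -10; 0 0 0 -10; 0 0 0 -10; 0 0 0 -10; 0 0 0 -10; 0 0 0 -10; 0 0 0 -10; 0 0 0 -10; 0 0 0 -10; 0 0 0 0"

```text
time: 10.98
tool_pos: [0.5307, -0.1284, 0.0697]
tcp_rot: [-1.962, -2.453, 0.0]
wrist_force: [0.7, -0.7, -0.4]
width: 0.624
grip_force: 0.0
```

```bash
python3 - <<'E'
from h import *
s=bot.read_state(); print(s["time"],s["tool_pos"],yaw(s["tcp_rot"]),s["wrist_force"],s["width"],s["grip_force"],s["q"][5])
im,d,P=pts("top"); w,_=eyes.read_camera("wrist")
m=P[...,2]; a=cv2.resize(im[120:240,290:430],(400,343)); 
cv2.imwrite("pics/t1.png",np.hstack([cv2.resize(im[120:240,290:410],(300,300)),cv2.resize(w,(400,300))]))
E
```

```text
10.975 [ 0.53071867 -0.12837638  0.06974834] 12.681712373404585 [ 0.74373599 -0.73033847 -0.40532608] 0.6238077042684109 0.0 -0.5042826966972545
```

View pics/t1.png

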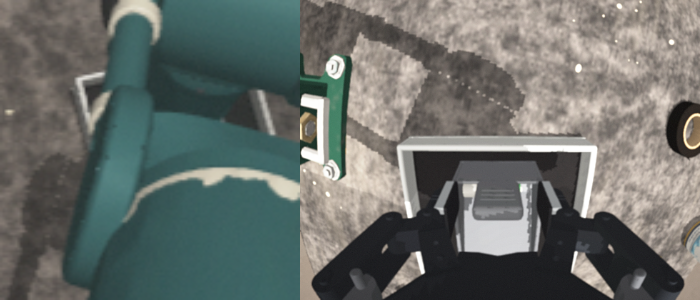

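The tab stands centred between the fingers, now opened across its width, and the bin rests in the tray. I'll grip gently from the sides and lift a little to see whether it pivots.

carry_out:
  series: "0 0 -0.003 0; 0 0 0 0; 0 0 0 0; 0 0 0 0; 0 0 0 0"
  jaw: -1
  grip_force: 25

```text
time: 11.7
tool_pos: [0.5306, -0.1283, 0.0666]
tcp_rot: [-1.964, -2.451, 0.0]
wrist_force: [0.4, -0.2, -1.2]
width: 0.347
grip_force: 28.2
```

carry_out:
  series: "0 0 0.006 0; 0 0 0.01 0; 0 0 0.012 0; 0 0 0.012 0; 0 0 0 0; 0 0 0 0"

```text
time: 12.45
tool_pos: [0.5307, -0.1283, 0.1069]
tcp_rot: [1.965, 2.451, 0.0]
wrist_force: [0.0, 1.4, -0.8]
width: 0.348
grip_force: 28.2
```

```bash
python3 - <<'E'
from h import *
s=bot.read_state(); print(s["time"],s["tool_pos"],yaw(s["tcp_rot"]),s["wrist_force"],s["width"],s["grip_force"],s["torque"])
im,d=eyes.read_camera("scene"); w,_=eyes.read_camera("wrist")
cv2.imwrite("pics/t2.png",np.hstack([cv2.resize(im[140:260,240:400],(400,300)),cv2.resize(w,(400,300))]))
E
```

```text
12.45 [ 0.53066997 -0.12833526  0.10686846] 12.575608338571572 [ 0.02398361  1.42862158 -0.82041311] 0.3477931225966979 28.207426965236664 [ 0.05311158  0.01919742 -0.00649078]
```

View pics/t2.png

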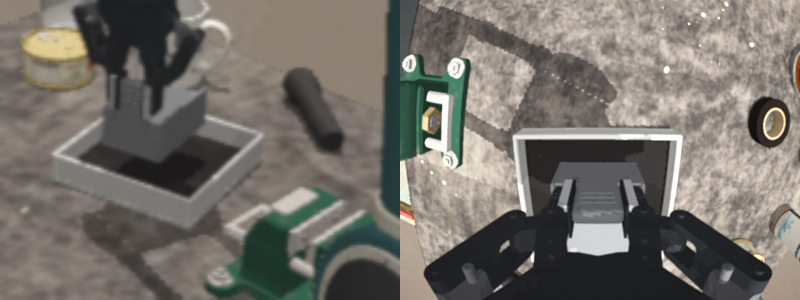

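The bin lifted and stayed roughly level, so the side grip holds by friction. The tab sides now form a pivot axis along the bin's y. I'll back out toward the gap, then push the front face against the near tray wall's top edge to tip it over that wall.

carry_out:
  series: "0 0 0.006 0; -0.0018 0.008 0.002 0; -0.0031 0.014 0 0; -0.004 0.018 0 0; -0.0048 0.022 0 0; -0.0048 0.022 0 0; -0.004 0.018 0 0; -0.0031 0.014 0 0; -0.0018 0.008 0 0; 0 0 -0.012 0; 0 0 -0.016 0; 0 0 -0.012 0; 0 0 0 0"

```text
time: 14.18
tool_pos: [0.5017, -0.0047, 0.0727]
tcp_rot: [-1.964, -2.448, 0.004]
wrist_force: [0.3, -0.2, -1.4]
width: 0.347
grip_force: 28.1
```

```bash
python3 - <<'E'
from h import *
s=bot.read_state(); p=s["tool_pos"]; print(s["time"],p,yaw(s["tcp_rot"]),s["wrist_force"],s["grip_force"])
a=np.radians(12.4); e=p[:2]-[.5416,-.182]; print(e@[np.cos(a),np.sin(a)],e@[-np.sin(a),np.cos(a)])
im,d,P=pts("scene"); 
cv2.imwrite("pics/t3.png",cv2.resize(im[140:290,190:390],(800,600),interpolation=cv2.INTER_CUBIC))
E
```

```text
14.175 [ 0.50173863 -0.00473032  0.0726764 ] 12.529256509298367 [ 0.32094236 -0.20976759 -1.42136226] 28.097750544548035
-0.0008654291499980553 0.18169402850883712
```

View pics/t3.png

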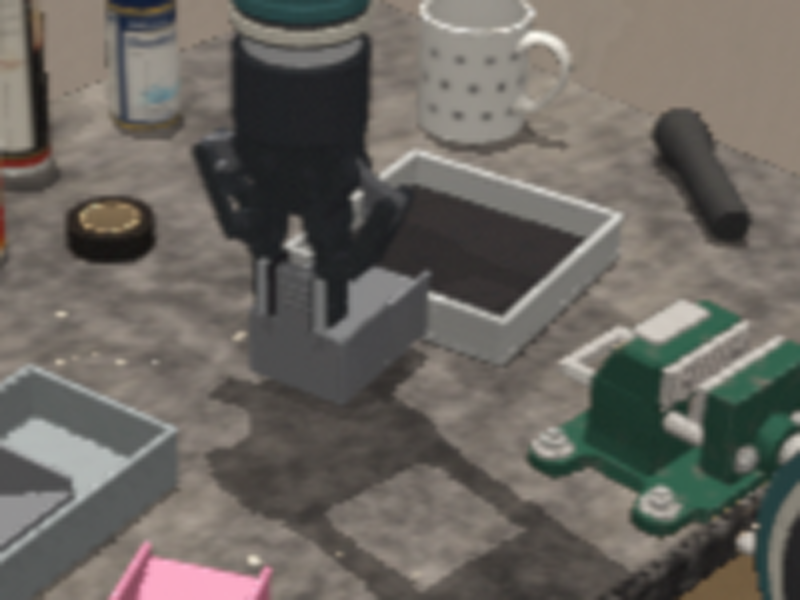

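The bin hangs level just above the worktop in the gap. Its front, near (425,290), is a centimetre from the tray's near wall. I'll start tipping and check the force.

carry_out:
  series: "0.0023 -0.0105 0 0; 0.0017 -0.0075 0.0121 0; 0.002 -0.0093 0.011 0; 0 0 0 0"

```text
time: 14.72
tool_pos: [0.5107, -0.0326, 0.0998]
tcp_rot: [1.965, 2.448, 0.002]
wrist_force: [-1.2, 1.5, -0.1]
width: 0.345
grip_force: 28.1
```

```bash
cat >> h.py <<'E'
def ang(lo=(.40,.62),ly=(-.13,.09)):
    # tilt of bin side walls: view scene crop numbers
    im,d,P=pts("scene"); return im,d,P
E
python3 - <<'E'
from h import *
s=bot.read_state(); p=s["tool_pos"]; print(s["time"],p,yaw(s["tcp_rot"]),s["wrist_force"],s["torque"],s["grip_force"])
a=np.radians(12.4); e=p[:2]-[.5416,-.182]; print(e@[-np.sin(a),np.cos(a)])
im,d,P=pts("scene"); ex=np.array([np.cos(a),np.sin(a)]); ey=np.array([-ex[1],ex[0]])
q=P.reshape(-1,3); r=q[:,:2]-[.5416,-.182]; tx,ty=r@ex,r@ey
# bin's robot-side (tray -x) wall, at tx about -0.033
m=(abs(tx+.033)<.004)&(ty>.06)&(ty<.2)&(q[:,2]>.008)&(q[:,2]<.1); w=np.c_[ty,q[:,2]][m]*1000
print(m.sum(), np.round(cv2.boxPoints(cv2.minAreaRect(w.astype(np.float32)))),cv2.minAreaRect(w.astype(np.float32))[2])
E
```

```text
14.725 [ 0.51072404 -0.03264016  0.09981543] 12.507958296853092 [-1.1945854   1.50407003 -0.06934236] [0.29991709 0.05371607 0.00471916] 28.100679516792297
0.15250577684277122
324 [[ 62.  62.]
 [ 78.   8.]
 [180.  37.]
 [165.  91.]] 15.769309997558594
```

The measured tilt is 15.8°, as predicted, with low forces. I'll continue the arc to about 65–70°.

carry_out:
  series: "0.0023 -0.0105 0.0075 0; 0.0026 -0.0118 0.0075 0; 0.0028 -0.0128 0.0063 0; 0.003 -0.0135 0.0043 0; 0.003 -0.0139 0.0023 0; 0.0023 -0.0106 0.0005 0; 0.0028 -0.0125 -0.001 0; 0 0 0 0; 0 0 0 0; 0 0 0 0; 0 0 0 0"

```text
time: 16.15
tool_pos: [0.528, -0.1171, 0.1251]
tcp_rot: [-1.964, -2.452, 0.0]
wrist_force: [0.7, 0.0, 2.8]
width: 0.343
grip_force: 26.7
```

```bash
python3 - <<'E'
from h import *
s=bot.read_state(); p=s["tool_pos"]; print(s["time"],p,yaw(s["tcp_rot"]),s["wrist_force"],s["torque"],s["grip_force"])
a=np.radians(12.4); e=p[:2]-[.5416,-.182]; print(e@[-np.sin(a),np.cos(a)])
im,d,P=pts("scene"); cv2.imwrite("pics/t4.png",cv2.resize(im[140:260,230:390],(800,600),interpolation=cv2.INTER_CUBIC))
E
```

```text
16.15 [ 0.52798636 -0.11706092  0.12511125] 12.6043820303285 [0.72906433 0.02031543 2.82718823] [ 0.10938118 -0.08508722 -0.00881453] 26.7495059967041
0.06634752878978681
```

View pics/t4.png

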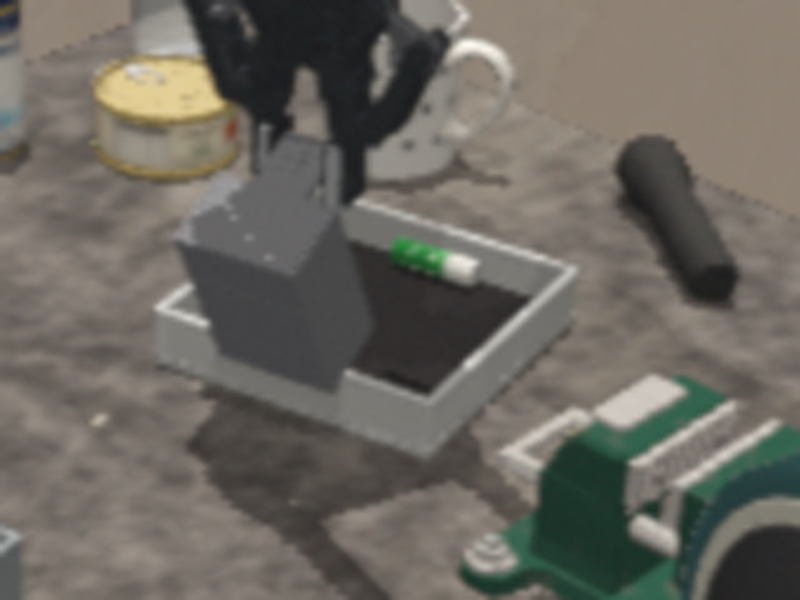

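The battery (435,260) lies on the mat by the tray's far wall, and the bin is tipped about 65–70° across the near wall. To level it again, I'll bring its front edge inside the tray and draw the underside back over the near wall. First I'll raise it and measure the tilt.

carry_out:
  series: "0 0 0.02 0; 0 0 0.02 0; 0.0028 -0.0127 0 0; 0.0028 -0.0127 0 0; 0 0 0 0; 0 0 0 0"

```text
time: 16.95
tool_pos: [0.5331, -0.1428, 0.1642]
tcp_rot: [-1.965, -2.449, 0.001]
wrist_force: [-0.6, -0.5, -2.0]
width: 0.344
grip_force: 26.4
```

```bash
cat > tilt.py <<'E'
from h import *
s=bot.read_state(); p=s["tool_pos"]; print(s["time"],p,s["wrist_force"],s["torque"],s["grip_force"])
a=np.radians(12.4); ex=np.array([np.cos(a),np.sin(a)]); ey=np.array([-ex[1],ex[0]])
e=p[:2]-[.5416,-.182]; print("tool tray xy",e@ex,e@ey)
im,d,P=pts("scene"); q=P.reshape(-1,3); r=q[:,:2]-[.5416,-.182]; tx,ty=r@ex,r@ey
m=(abs(tx-e@ex+.033)<.004)&(abs(ty-e@ey)<.12)&(q[:,2]>.004)&(q[:,2]<p[2]+.04); w=(np.c_[ty,q[:,2]][m]*1000).astype(np.float32)
b=cv2.minAreaRect(w); print(m.sum(),np.round(cv2.boxPoints(b)).tolist(),b[1:])
k=(abs(tx)<.09)&(abs(ty)<.09)&(P[...,2].ravel()>.012)&(im.reshape(-1,3)[:,1]>im.reshape(-1,3)[:,2].astype(int)+40)
print("green",k.sum(),np.median(tx[k]),np.median(ty[k]),np.median(q[k,2]))
E
python3 tilt.py
```

```text
16.95 [ 0.53306258 -0.14280551  0.16419047] [-0.55652268 -0.46612663 -2.0110941 ] [-0.01393846 -0.02307016  0.0132898 ] 26.427258253097534
tool tray xy 7.817983596067382e-05 0.04011345607647609
499 [[-79.0, 6.0], [137.0, 4.0], [139.0, 203.0], [-78.0, 204.0]] ((198.58847045898438, 216.9173583984375), 89.51142120361328)
green 37 0.005458470204117481 -0.06319201595366077 0.023778872396064576
```

```bash
sed -i 's/^m=.*$/m=(abs(tx-e@ex+.033)<.003)\&(abs(ty-e@ey)<.09)\&(q[:,2]>.04)\&(q[:,2]<p[2]-.012); w=(np.c_[ty,q[:,2]][m]*1000).astype(np.float32)\nmm=m.reshape(d.shape).astype(np.uint8); n,l,st,_=cv2.connectedComponentsWithStats(mm); w=(np.c_[ty,q[:,2]][l.ravel()==1+st[1:,4].argmax()]*1000).astype(np.float32); print(np.round(cv2.convexHull(w)[:,0]).astype(int).tolist())/' tilt.py; python3 tilt.py
```

```text
17.0 [ 0.53314876 -0.14262021  0.16435195] [-0.14905333 -0.04339872 -0.78731213] [-0.00111509  0.01017243  0.04240947] 26.427248418331146
tool tray xy 0.00020214269763508177 0.040275923833163106
[[107, 151], [101, 152], [80, 152], [76, 152], [61, 152], [51, 137], [34, 103], [31, 96], [29, 87], [37, 81], [41, 78], [64, 66], [72, 78], [90, 114]]
287 [[26.0, 85.0], [66.0, 65.0], [108.0, 151.0], [68.0, 171.0]] ((95.1173324584961, 45.279598236083984), 63.709293365478516)
green 40 0.005764263015670242 -0.06275468332753023 0.02372224732081274
```

The tilt is about 64°, with the front edge at tray y = 64 mm, inside the wall. The battery is in the tray at about (6, −63) mm. I'll lower the bin and draw it back over the wall to level it to about 13°.

carry_out:
  series: "0 0 -0.018 0; 0 0 -0.018 0; 0 0 -0.013 0; 0 0 0 0; -0.001 0.0044 0 0; -0.0031 0.0142 0.0037 0; -0.0032 0.0147 0.0015 0; -0.0032 0.0147 -0.0009 0; -0.0032 0.0144 -0.0033 0; -0.003 0.0138 -0.0055 0; -0.0028 0.0127 -0.0077 0; 0 0 0 0; 0 0 0.02 0; 0 0 0.02 0; 0 0 0 0"

```text
time: 18.92
tool_pos: [0.5147, -0.0539, 0.1446]
tcp_rot: [1.965, 2.45, 0.001]
wrist_force: [0.2, -0.2, -0.7]
width: 0.346
grip_force: 29.2
```

```bash
python3 tilt.py
```

```text
18.925 [ 0.51474269 -0.0539371   0.14455109] [ 0.21803761 -0.23690615 -0.72057517] [ 0.02611832 -0.00553556  0.01154809] 29.242921471595764
tool tray xy 0.001268840852001887 0.13084269314029837
[[156, 94], [151, 122], [147, 130], [142, 132], [136, 132], [131, 132], [73, 119], [56, 114], [55, 111], [56, 103], [56, 98], [60, 72], [67, 73], [77, 75], [109, 82], [150, 91]]
330 [[51.0, 115.0], [60.0, 71.0], [158.0, 93.0], [148.0, 136.0]] ((99.53659057617188, 44.33878707885742), 12.311847686767578)
green 42 0.006214245288122866 -0.0629405832035432 0.023319470763237093
```

The tilt is now 12° front-down. I'll move back into the gap and lower until the front edge touches. Then I'll finish levelling by going down while drawing back.

carry_out:
  series: "-0.003 0.0137 0 0; -0.003 0.0137 0 0; -0.003 0.0137 0 0; -0.003 0.0137 0 0; 0 0 -0.02 0; 0 0 -0.02 0; 0 0 -0.016 0; 0 0 -0.01 0; 0 0 -0.001 0; -0.0009 0.0042 -0.005 0; -0.0009 0.0042 -0.005 0; -0.0009 0.0042 -0.005 0; -0.0009 0.0042 -0.003 0; 0 0 0 0; 0 0 0 0"

```text
time: 20.85
tool_pos: [0.4986, 0.018, 0.0589]
tcp_rot: [-1.965, -2.451, -0.0]
wrist_force: [0.9, 0.7, 0.2]
width: 0.346
grip_force: 29.5
```

```bash
sed -i 's/q\[:,2\]>.04)/q[:,2]>.005)/' tilt.py; python3 tilt.py
```

```text
20.85 [0.49862114 0.01797566 0.05894379] [0.86879956 0.69738557 0.16746083] [ 0.03887705 -0.12674414  0.03998726] 29.454447627067566
tool tray xy 0.0009655806058371919 0.20453976188277845
[[218, 11], [215, 45], [213, 47], [208, 47], [179, 47], [142, 46], [135, 46], [129, 45], [119, 42], [118, 16], [118, 8], [125, 7], [166, 5], [188, 5], [213, 6], [216, 8]]
329 [[117.0, 46.0], [118.0, 5.0], [218.0, 6.0], [217.0, 47.0]] ((100.05381774902344, 41.54179763793945), 0.3877427875995636)
green 47 0.005771530934064291 -0.0625924608358357 0.023054402521593742
```

Nearly flat, with about 1° left. I'll press down a hair, release, and lift away.

carry_out:
  series: "0 0 -0.001 0; 0 0 0 0; 0 0 0 0"

```text
time: 21.28
tool_pos: [0.4987, 0.0179, 0.0583]
tcp_rot: [-1.965, -2.451, -0.0]
wrist_force: [0.5, 3.4, 5.4]
width: 0.351
grip_force: 29.9
```

carry_out:
  series: "0 0 0 0; 0 0 0 0; 0 0 0 0; 0 0 0 0; 0 0 0.03 0; 0 0 0.05 0; 0 0 0.06 0; 0 0 0.06 0; 0 0 0 0; 0 0 0 0; 0 0 0 0"
  jaw: 0.2

```text
time: 22.65
tool_pos: [0.4973, 0.0178, 0.2559]
tcp_rot: [-1.963, -2.449, 0.004]
wrist_force: [0.0, 0.0, -1.1]
width: 0.595
grip_force: 0.0
```

```bash
python3 - <<'E'
from h import *
s=bot.read_state(); print(s["time"],s["tool_pos"],s["wrist_force"])
im,d,P=pts("scene"); cv2.imwrite("pics/end.png",cv2.resize(im[130:330,120:386],(798,600),interpolation=cv2.INTER_CUBIC))
q=P.reshape(-1,3); r=q[:,:2]-[.4986,.018]; a=np.radians(12.4); ex=np.array([np.cos(a),np.sin(a)]); ey=np.array([-ex[1],ex[0]]); tx,ty=r@ex,r@ey
m=(abs(tx+.033)<.003)&(ty>-.1)&(ty<.02)&(q[:,2]>.034)&(q[:,2]<.055)
for lo in(-.09,-.06,-.03,0): k=m&(abs(ty-lo)<.012); print(lo,np.round(np.sort(q[k,2])[-5:],4))
E
```

```text
22.65 [0.49734571 0.01780621 0.25588766] [ 0.01765982  0.03267052 -1.0636494 ]
-0.09 [0.0344 0.0371 0.0374 0.0407]
-0.06 [0.0454 0.0465 0.0467 0.0479 0.0484]
-0.03 [0.0451 0.0459 0.0465 0.047  0.047 ]
0 [0.0452 0.0463 0.0467 0.0469 0.0477]
```

View pics/end.png

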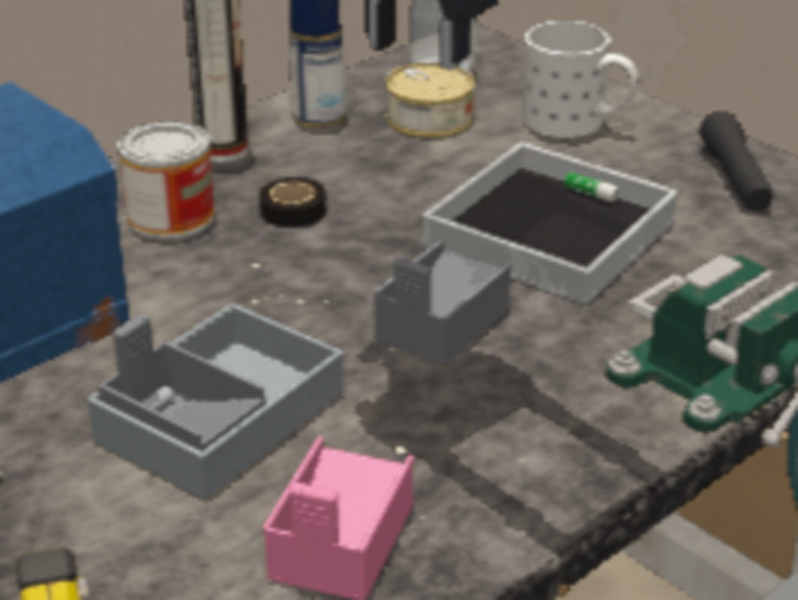

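The battery (590,186) lies in the tray. The empty bin (440,300) stands level and free on the worktop, the other bin (185,385) is in its cell, and the gripper is clear. Handing in.

```bash
python3 -c "
from workcell import bot
print(bot.finish_job())"
```

```text
the job is handed in; nothing more can be done
None
```

The job is handed in, though no verdict came back: the battery is in the tray, the empty bin stands level on the worktop, the other bin is still in its cell, and the last move ended at about 23 s of the 46 s allowed.

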